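# Fix the tube wheel on the mixer with its snap clip

### The job

The wheel of blood tubes has been slid onto the mixer's spindle but is not fixed yet. Push the wheel back along the spindle until it is fully home, then press the orange spring clip, mouth down, onto the narrow neck of the spindle in front of the wheel's black hand flange until it snaps fully home, and let go of it. Do not force the mixer, and leave the other things on the cart standing where they are.

Things in the scene. Friction and masses are not known exactly. Their poses are not given: they have to be found in the camera images.
- mixer: Tube mixer fixed to the cart: white housing 120 x 130 x 166 mm (x, y, z), grey plinth, dial and display on its -x face. Origin under the middle of the housing, on the cart top; z up. A level steel spindle, 30 mm in diameter, 115 mm above the cart, leaves the chuck on the -y face and runs along the mixer's -y.
- mixer_axis (a point): On the spindle's axis where it leaves the housing (mixer frame 0, -65, 115 mm), axes as the mixer's; the spindle runs along -y. D = distance from here along -y. The spindle is clamped in the chuck, drawn out by an unmeasured E of 0 to 30 mm that differs each time; it stays put under 100 N. A stop flange, 48 mm across, on it ends at D = 53 mm + E.
- home_face (a point): On the axis at D = 115 mm. The white tube wheel, 156 mm across, slides on the spindle without turning, drag 2 to 3 N. Its hub ends in a ribbed black hand flange, 70 mm across, 12 mm thick. Fully home (against the stop flange) the hand flange's outer face is at D = 115 mm + E; at the start 10 to 26 mm farther out, over part of the neck. The tubes lie 27 to 44 mm behind that face.
- neck_ref (a point): On the axis at D = 133 mm, where the middle of the neck would be at E = 0. The neck (groove) is 22 mm in diameter and 38 mm long, from D = 114 mm + E to 152 mm + E; its middle is 18 mm out from the hand flange's face when the wheel is home. Then comes the end collar, 30 mm in diameter, to the spindle's end at D = 166 mm + E.
- clip: Loose orange plastic spring clip, 41 wide (x) x 32 long (y) x 78 high (z) mm, about 60 g. Stands on its two flared jaws, mouth down; origin between its feet on the cart, z up. Its round bore runs along y. The jaws open 16 mm wide, spring apart to pass the 22 mm neck (pushing it on takes 10 to 15 N, then it snaps in) and cannot open enough for the 30 mm shaft. It is 6 mm shorter than the neck.
- clip_bore (a point): Centre of the clip's bore, 20 mm above its feet; y axis along the bore. When the clip is home this point lies on the spindle's axis.
- clip_grip (a point): Middle of the clip's upright finger grip, 40 mm above the bore's centre. The grip is 14 mm thick (x), 28 mm long (y), and reaches from 20 to 58 mm above the bore's centre.
- pot: specimen pot, white with a yellow-orange screw lid, 62 mm across and 62 mm high; bystander, origin at the middle of its underside.
- timer: square white bench timer lying flat, 62 x 62 x 17 mm; bystander, origin at the middle of its underside.
- brown_bottle: brown medicine bottle, 36 mm across, 85 mm high; bystander, origin at the middle of its underside.
- strips: white and teal canister with a purple lid, 40 mm across, 85 mm high; bystander, origin at the middle of its underside.
- tape: roll of white cloth tape lying flat, 62 mm across, 19 mm high; bystander, origin at the middle of its underside.
- pen: black-capped marker pen lying down, 136 mm long, 13 mm thick; bystander, origin at the middle of its underside.

How it is judged:
By the outcome, as a careful person would: the job done as asked, in the order asked, and still so for the second after the job is handed in, with the robot touching nothing.
It also fails if it takes over 45 s, if anything falls off the work surface, if the arm or the gripper's body presses on something with over 40 N, if the wrist force passes 120 N, or if a joint passes its speed limit or range.

### The arm

A 6-joint arm with a two-finger parallel gripper is mounted at the origin on a cart in front of the work surface, level with it; the furniture and walls round the work are solid. World frame = base frame: x ahead of the robot, y to its left, z up, the work surface at z = 0. Lengths are in m, angles in rad, forces in N, time in s.
With the tool pointing down it reaches from about 0.35 to 1 m from the base axis. Payload 7.1 kg.
Tool frame: the origin (TCP) lies at the very end of the fingers, on their centre line; the grasp point (between the pads) lies 19 mm behind it (manip.pinch_z is the distance from the TCP to the grasp point, in m); z points along the fingers, y is the line along which they close (so a half turn about z gives the same grasp; the last joint's range is limited). The gripper opens to 85 mm and grips with 20 to 120 N. Pads are 22 mm wide; open, the fingers measure 114 mm over their backs; the gripper's body (76 mm by 85 mm) begins 54 mm behind the grasp point. The pads swing forward as they close: fully open they stand 13 mm farther back than shut.
Start: joints at [1.134, 0.423, 1.63, -0, 1.089, -0.019], TCP at [0.254, 0.571, 0.231] pointing down, gripper open.
Joint ranges: [-3, 3], [-0.9, 2.11], [0.09, 2.58], [-1.31, 4.45], [0.11, 2.69], [-2.54, 2.54]. Speed limits (rad/s): [2.39, 2.39, 3.01, 3.14, 3.14, 3.14].

### API

Orientations are given as a rotation vector (axis times angle).
In Python, from rig import manip gives the robot as it stands. Calls block until the motion is done:
- manip.move_to(position, orientation): joint-space move of the TCP to a pose.
- manip.servo_line(position, orientation=None, rate=0.15): straight line of the TCP; orientation=None keeps the orientation; rate is the mean speed in m/s.
- manip.set_joints(angles): joint-space move.
- manip.command_gripper(opening, f_grip=None): finger opening in m; f_grip is the grip in N (None keeps the last); returns when the fingers have stopped.
- manip.hold(seconds).
- manip.solve_ik(position, orientation): joint angles nearest the present ones, or None.
- manip.camera(name): name is "scene" or "top" or "wrist"; returns a dict with "image" (480x640x3 uint8, red, green, blue), "fx", "fy", "cx", "cy" (pixels), "cam_to_world" (4x4, takes a point from camera to world coordinates); the wrist camera has in their place "mount" (4x4, takes a point from camera to tool coordinates, whose origin is the TCP and whose axes are the flange's). Camera axes: x right, y down, z forward; pixel columns grow to the right and rows downward; lengths in m; the calibration is good to about 2 mm. A picture is of the moment at which its call begins: read the wrist's pose just before it. There is no depth.
A pose or a line that the arm cannot do raises manip.IKError and nothing moves.
- manip.sign_off(): hands the job in; it is judged then, once.
Trained networks look in the newest picture that a camera, given by its name, has taken for a name from the list of things; names that differ only in an ending like _2 or _b are one class to them, and where a whole thing is asked for, a point or a joint stands for the part that bears it (a point fixed in the world has none). Each returns a list of dicts, best first, with "p" (0 to 1); they miss things now and then, are a little off and sometimes report something else, mostly with a low value. They report only what shows in the picture. A call takes as long as a camera call.
- manip.search_frame(camera, thing): "rect" ([left, top, right, bottom] in pixels, round what is visible of it).
- manip.regions_of(camera, thing): "pixels" (480x640 bool, what is visible of it) and "rect" ([left, top, right, bottom] in pixels, round what is visible of it).
Readings, each from a call of its own:
- manip.read_time(): time.
- manip.read_joint_positions(): joint angles.
- manip.read_joint_vel(): joint speeds.
- manip.read_tau(): joint torques, N m.
- manip.read_position(): TCP position.
- manip.read_ee_rot(): TCP orientation.
- manip.read_contact_force(): force on the tool from outside, world axes, zero at the start.
- manip.read_torque(): the same for the moment, N m.
- manip.read_width(): finger opening in m.
- manip.read_grip_force(): force on a finger pad.
Only numpy, scipy, OpenCV 4.12 (cv2) and the standard library are available. Lean on these libraries where they do the work, as an engineer would, in place of code of your own. Each camera call takes 0.05 s, during which the arm holds its last target. There are 200 camera calls.

## Working session

There is one attempt and no reset: what is moved stays moved. The work goes in short steps, each a Python script; the robot and the scene stay as the last script left them, time stands still between calls to the robot, and variables do not carry over. Pictures are saved under pics/ and viewed, at most 10 in all, crops included, and the job is handed in when it is done.

```bash
mkdir -p pics; python3 - <<'E'
from rig import manip
import cv2,numpy as np
np.set_printoptions(precision=4,suppress=True)
for n in("scene","top"):
    c=manip.camera(n); cv2.imwrite(f"pics/{n}0.png",c["image"][:,:,::-1])
    print(n,c["fx"],c["fy"],c["cx"],c["cy"]);print(c["cam_to_world"])
    for t in("mixer","clip","home_face","pot","timer","brown_bottle","strips","tape","pen"):
        print(t,[(np.round(d["rect"]),round(d["p"],2)) for d in manip.search_frame(n,t)[:2]])
print(manip.read_time(),manip.read_ee_rot(),manip.camera("wrist")["mount"],manip.pinch_z)
E
```

```text
scene 449.3868914616205 449.3868914616205 326.828645918295 243.97026641667037
[[ 0.5191 -0.6524  0.5522  0.0692]
 [-0.8547 -0.3972  0.3342 -0.2926]
 [ 0.0013 -0.6455 -0.7638  0.7544]
 [ 0.      0.      0.      1.    ]]
mixer [(array([234., 142., 391., 238.]), 0.58)]
clip [(array([193., 280., 224., 310.]), 0.7), (array([361., 337., 386., 379.]), 0.63)]
home_face [(array([236., 140., 392., 239.]), 0.8), (array([260., 330., 328., 363.]), 0.74)]
pot [(array([231., 285., 261., 323.]), 0.83)]
timer []
brown_bottle [(array([438., 240., 455., 270.]), 0.71)]
strips [(array([423., 256., 451., 296.]), 0.83)]
tape [(array([421., 259., 449., 295.]), 0.75), (array([191., 280., 224., 313.]), 0.6)]
pen [(array([259., 332., 327., 362.]), 0.91), (array([192., 285., 222., 312.]), 0.61)]
top 587.8231282143576 587.8231282143576 320.56920934466376 231.57620130623164
[[ 0.0067 -0.9975  0.0707  0.4487]
 [-0.9999 -0.0078 -0.0149  0.0166]
 [ 0.0154 -0.0706 -0.9974  1.1347]
 [ 0.      0.      0.      1.    ]]
mixer [(array([181., 106., 364., 219.]), 0.95)]
clip [(array([405., 281., 429., 306.]), 0.77)]
home_face [(array([177., 108., 369., 220.]), 0.67), (array([419., 171., 447., 195.]), 0.57)]
pot [(array([265., 289., 297., 327.]), 0.96)]
timer [(array([192., 266., 233., 310.]), 0.89)]
brown_bottle [(array([417., 140., 440., 164.]), 0.6)]
strips [(array([416., 170., 447., 196.]), 0.82)]
tape [(array([178., 105., 367., 220.]), 0.6), (array([216., 301., 250., 335.]), 0.56)]
pen []
1.0 [0.6515 3.0733 0.0001] [[-0.0001 -0.9559 -0.2937  0.0742]
 [ 1.     -0.     -0.0002  0.0001]
 [ 0.0002 -0.2937  0.9559 -0.143 ]
 [ 0.      0.      0.      1.    ]] 0.0187
```

View pics/scene0.png

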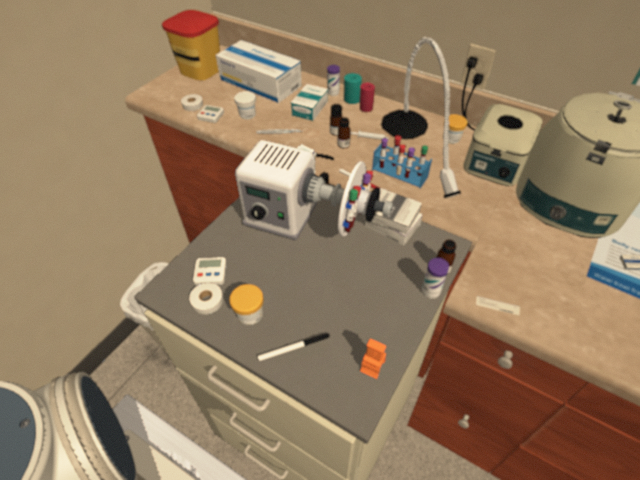

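View pics/top0.png

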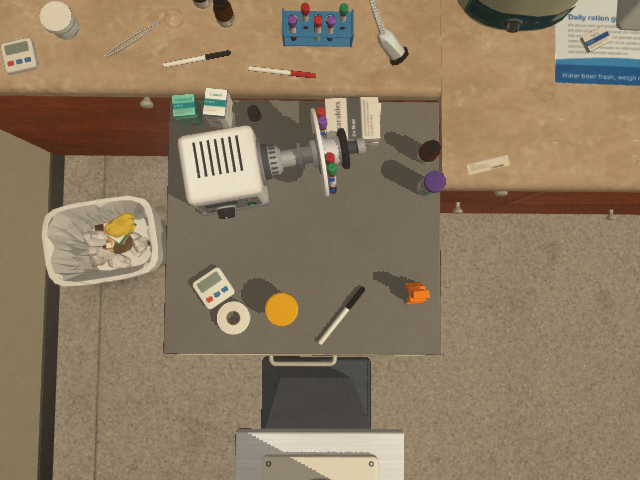

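```bash
cat > h.py <<'E'
from rig import manip
import cv2,numpy as np
from scipy.spatial.transform import Rotation as R
np.set_printoptions(precision=4,suppress=True)
def c2w(name):
    if name!="wrist":
        c=manip.camera(name); return c,c["cam_to_world"]
    T=np.eye(4);T[:3,3]=manip.read_position();T[:3,:3]=R.from_rotvec(manip.read_ee_rot()).as_matrix()
    c=manip.camera(name); return c,T@c["mount"]
def pix(c,T,u,v,z):
    d=T[:3,:3]@np.array([(u-c["cx"])/c["fx"],(v-c["cy"])/c["fy"],1]); o=T[:3,3]
    return o+d*(z-o[2])/d[2]
def proj(c,T,p):
    q=T[:3,:3].T@(np.asarray(p)-T[:3,3]); return np.array([c["fx"]*q[0]/q[2]+c["cx"],c["fy"]*q[1]/q[2]+c["cy"]])
def ori(yaw,tilt=0):
    "tool down, tool y along (cos yaw,sin yaw); tilt leans the body towards tool -x"
    m=np.array([[-np.sin(yaw),np.cos(yaw),0],[np.cos(yaw),np.sin(yaw),0],[0,0,-1]]).T
    return (R.from_matrix(m)*R.from_euler('y',tilt)).as_rotvec()
E
python3 - <<'E'
from h import *
c,T=c2w("top")
a=pix(c,T,285,158,.115);b=pix(c,T,369,146,.115);print("axis",a,b,np.degrees(np.arctan2(b[0]-a[0],-(b[1]-a[1]))))
clip=pix(c,T,417,293,.05);print("clip",clip)
yaw=np.arctan2(b[0]-a[0],-(b[1]-a[1]))
w=lambda n,i:cv2.imwrite(f"pics/{n}.png",i[:,:,::-1])
import json
def shot(n,pos,yw):
    manip.move_to(pos,ori(yw))
    c,T=c2w("wrist");w(n,c["image"]);json.dump(dict(fx=c["fx"],fy=c["fy"],cx=c["cx"],cy=c["cy"],T=T.tolist()),open(n+".json","w"))
    print(n,manip.read_position(),manip.read_joint_positions(),manip.read_time(),[(np.round(d["rect"]),round(d["p"],2)) for d in manip.search_frame("wrist","clip")[:2]])
p=b.copy();p[2]=.27;shot("w1",p,yaw)
p=clip.copy();p[2]=.22;shot("w2",p,yaw)
E
```

```text
axis [0.6498 0.0646 0.115 ] [ 0.6726 -0.0828  0.115 ] 8.78917560905257
clip [ 0.4136 -0.1779  0.05  ]
w1 [ 0.6726 -0.0818  0.27  ] [-0.1387  0.4639  1.4708  0.0002  1.207  -0.2934] 3.8917 [(array([  1., 223.,  84., 283.]), 0.71)]
w2 [ 0.4153 -0.1781  0.2206] [-0.4316  0.1811  2.0093  0.0002  0.9491 -0.5857] 5.075 [(array([288., 183., 337., 238.]), 0.81)]
```

View pics/w1.png

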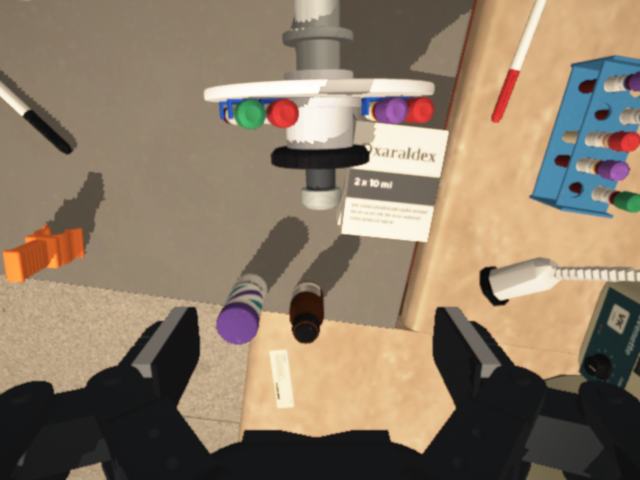

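View pics/w2.png

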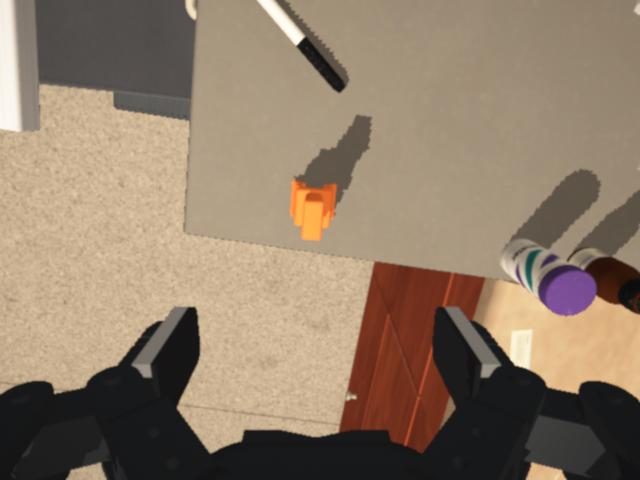

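```bash
python3 - <<'E'
import cv2,numpy as np
a=cv2.imread("pics/w2.png")[170:250,275:355];b=cv2.imread("pics/w1.png")[130:230,260:380]
a=cv2.resize(a,(480,480),interpolation=cv2.INTER_CUBIC) # x6
a=cv2.resize(a,(400,400));b=cv2.resize(b,(400,333),interpolation=cv2.INTER_CUBIC)
o=np.zeros((400,800,3),np.uint8);o[:,:400]=a;o[:333,400:]=b;cv2.imwrite("pics/z.png",o)
E
```

```text
(no output)
```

View pics/z.png

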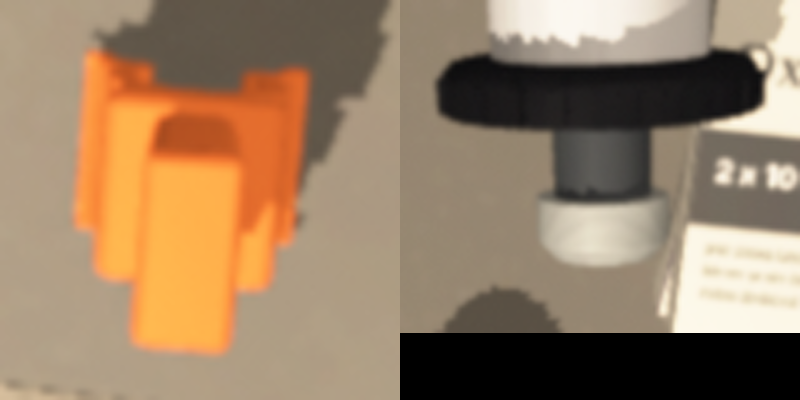

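```bash
python3 - <<'E'
from h import *
import json
def ld(n):
    c=json.load(open(n+".json"));return c,np.array(c["T"])
c,T=ld("w2")
P=np.array([pix(c,T,u,v,.078) for u,v in((304.8,201),(323,201.4),(321.4,240.6),(301.4,239.2))]);print(P)
m=P.mean(0);f=(P[0]+P[1])/2;n=(P[2]+P[3])/2;d=n-f
print("clip",m,"len",np.linalg.norm(d),"wid",np.linalg.norm(P[1]-P[0]),np.linalg.norm(P[2]-P[3]),"yaw",np.degrees(np.arctan2(d[0],-d[1])),[np.degrees(np.arctan2((a-b)[0],-(a-b)[1])) for a,b in((P[3],P[0]),(P[2],P[1]))])
r=lambda u,v:(275+u/5,170+v/5)
for u,v in((90,50),(308,70),(78,228),(285,243)): print("foot",pix(c,T,*r(u,v),0.0))
print("tcp",T[:3,3])
c,T=ld("w1")
far=pix(c,T,317.5,10,.115);near=pix(c,T,321.2,195,.115);d=near-far
print(far,near,"yaw",np.degrees(np.arctan2(d[0],-d[1])))
fl=pix(c,T,320.2,168.4,.150);print("flange",fl,"collar in",pix(c,T,321,187.6,.130))
for k in((241,280),):print(c["fx"],c["cx"])
ct=cv2.imread  # noqa
t,Tt=c2w("top")
for z in(.115,):print("top",pix(t,Tt,285,158,z))
for nm,box,z in(("strips",(435,182),.085),("brown",(429,151),.085)):print(nm,pix(t,Tt,*box,z))
E
```

```text
[[ 0.4061 -0.166   0.078 ]
 [ 0.4192 -0.1643  0.078 ]
 [ 0.4228 -0.1941  0.078 ]
 [ 0.4078 -0.1952  0.078 ]]
clip [ 0.414  -0.1799  0.078 ] len 0.029630759436294375 wid 0.013253057766330937 0.015033706863833329 yaw 5.0931331441208485 [np.float64(3.3410077551614266), np.float64(6.804690834173399)]
foot [ 0.3932 -0.1652  0.    ]
foot [ 0.4331 -0.1627  0.    ]
foot [ 0.3955 -0.1987  0.    ]
foot [ 0.4343 -0.1956  0.    ]
tcp [ 0.4041 -0.1043  0.3636]
[0.6528 0.0571 0.115 ] [ 0.6749 -0.0656  0.115 ] yaw 10.21526254530164
flange [ 0.6699 -0.0415  0.15  ] collar in [ 0.6733 -0.0574  0.13  ]
399.76940466960014 315.79254357340784
top [0.6498 0.0646 0.115 ]
strips [ 0.6145 -0.2052  0.085 ]
brown [ 0.6711 -0.1947  0.085 ]
```

```bash
cat >> h.py <<'E'
YAW=np.radians(10.2); A=np.array([.6749,-.0656,0]); U=np.array([np.sin(YAW),-np.cos(YAW),0])
at=lambda s,z:A+U*s+np.array([0,0,z])
E
python3 - <<'E'
from h import *
manip.command_gripper(.05)
o=ori(YAW,.3)
manip.servo_line(manip.read_position()+[0,0,.06],rate=.3)
manip.move_to(at(.012,.21),o)
manip.servo_line(at(.012,.104),rate=.15)
f0=manip.read_contact_force();print("f0",f0,manip.read_time())
s=.012;log=[]
while s>-.065:
    s-=.002 if s<-.024 else .004
    manip.servo_line(at(s,.104),rate=.04)
    f=(manip.read_contact_force()-f0); ax=f@U
    log.append((round(s,4),round(float((manip.read_position()-A)@U),4),round(float(ax),1)))
    if ax>12 or np.linalg.norm(f)>25: break
print(log,f,manip.read_time())
c,T=c2w("wrist");cv2.imwrite("pics/w3.png",c["image"][:,:,::-1])
E
```

```text
f0 [-0.2772 -0.6724  1.001 ] 7.9417
[(0.008, 0.0079, -0.7), (0.004, 0.0037, -0.5), (0.0, -0.0003, -0.7), (-0.004, -0.0043, -1.2), (-0.008, -0.0083, 0.2), (-0.012, -0.0123, -1.1), (-0.016, -0.0162, -1.3), (-0.02, -0.0202, 0.4), (-0.024, -0.0243, 1.1), (-0.028, -0.0284, -0.3), (-0.03, -0.0302, 0.4), (-0.032, -0.0321, 1.2), (-0.034, -0.0342, 1.0), (-0.036, -0.0347, 6.9), (-0.038, -0.0348, 13.0)] [  0.9333 -13.0759  -0.1005] 11.6917
```

View pics/w3.png

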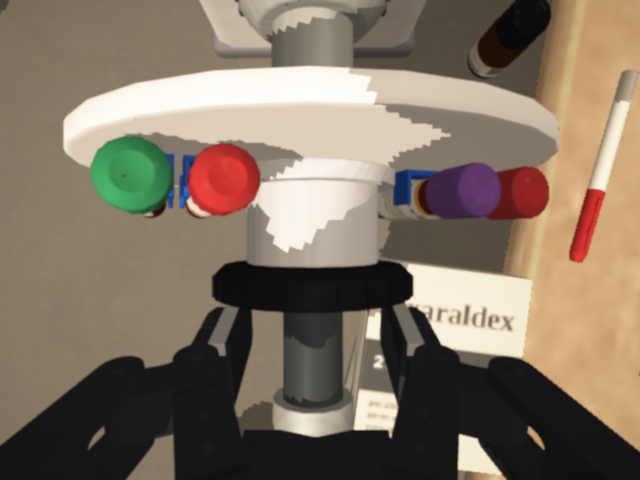

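```bash
python3 - <<'E'
from h import *
c,T=c2w("wrist")
N=np.array([np.cos(YAW),np.sin(YAW),0])
for n,u,v,z in(("flange top face edge",312.5,311,.15),("collar in top",312.5,396,.130),("neck ctr at .115",313,360,.115),("hub",313,230,.115),("shaft far",313,40,.115)):
    p=pix(c,T,u,v,z);print(n,p,"s",(p-A)@U,"lat",(p-A)@N)
p=manip.read_position();print("tcp lat",(p-A)@N)
# back off, and up; fetch clip
s=(p-A)@U
manip.servo_line(at(s+.02,.104),rate=.08)
manip.servo_line(at(s+.03,.24),rate=.25)
g=np.array([.414,-.180,0]);y=np.radians(4.3)
manip.move_to(g+[0,0,.16],ori(y))
manip.servo_line(g+[0,0,.060-manip.pinch_z],rate=.15)
manip.command_gripper(.0,f_grip=60)
print(manip.read_width(),manip.read_grip_force(),manip.read_position(),manip.read_time())
manip.servo_line(g+[0,0,.15],rate=.15)
print(manip.read_width(),manip.read_contact_force(),manip.read_time())
c,T=c2w("wrist");cv2.imwrite("pics/w4.png",c["image"][:,:,::-1])
E
```

```text
flange top face edge [ 0.667 -0.023  0.15 ] s -0.04328240892252123 lat -0.00025334890134967906
collar in top [ 0.6725 -0.0546  0.13  ] s -0.01120853202740847 lat -0.00039995571302461994
neck ctr at .115 [ 0.6713 -0.0475  0.115 ] s -0.018488745133092007 lat -0.00031541321294280023
hub [ 0.6628 -0.0001  0.115 ] s -0.06656481697093111 lat -0.0003008934872552574
shaft far [0.6504 0.0688 0.115 ] s -0.13665810828102262 lat -0.0002797242168998778
tcp lat 8.655363416700585e-05
0.01340079400527439 59.46271777153015 [ 0.4143 -0.1801  0.0418] 15.4083
0.01327980561985749 [ 0.1643  0.0097 -1.4409] 16.2833
```

View pics/w4.png

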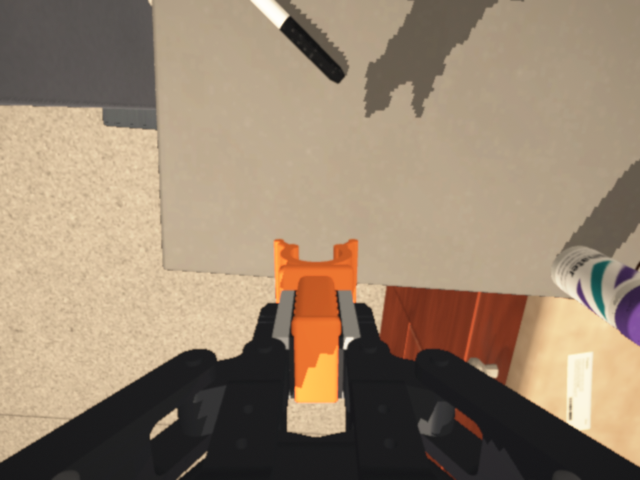

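```bash
python3 - <<'E'
from h import *
c=manip.camera("wrist");M=c["mount"]
off=[pix(c,M,316,v,-.037) for v in(318,402)];print("clip top edges tool",off)
dx=np.mean(off,0)[0];print(dx)
if abs(dx)>.004: dx=0;print("ignored")
N=np.array([np.cos(YAW),np.sin(YAW),0])
s0=-.0275+dx   # tool x = -U
B=lambda z:at(s0,z)-.0002*N
manip.servo_line(manip.read_position()+[0,0,.13],rate=.25)
manip.move_to(B(.27),ori(YAW))
manip.servo_line(B(.175),rate=.12)
f0=manip.read_contact_force();print("f0",f0,manip.read_time(),manip.read_position())
cc,T=c2w("wrist");cv2.imwrite("pics/w5.png",cc["image"][:,:,::-1])
E
```

```text
clip top edges tool [array([ 0.0168,  0.0007, -0.037 ]), array([-0.0131,  0.0007, -0.037 ])]
0.001843829156419327
f0 [ 0.7961 -1.1218 -0.3368] 19.1167 [ 0.6708 -0.0405  0.1759]
```

View pics/w5.png

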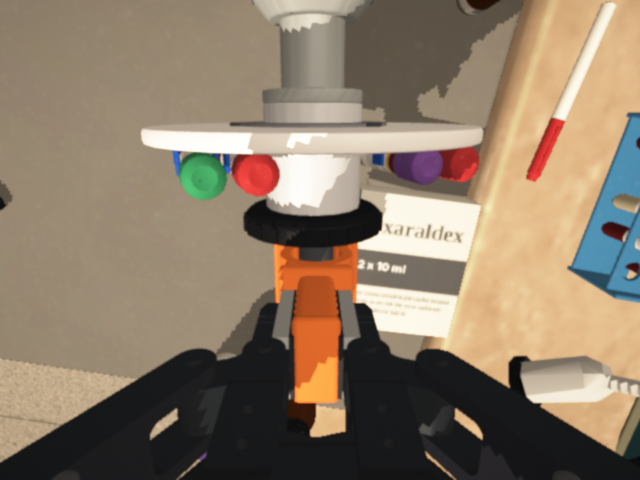

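```bash
python3 - <<'E'
from h import *
N=np.array([np.cos(YAW),np.sin(YAW),0])
B=lambda z:at(-.0257,z)-.0002*N
f0=manip.read_contact_force();z=.175;log=[]
while z>.1345:
    z-=.003 if z>.166 else .002
    manip.servo_line(B(z),rate=.05)
    f=manip.read_contact_force()-f0;p=manip.read_position()
    log.append((round(z,4),round(float(p[2]),4),np.round([f@N,f@U,f[2]],1).tolist()))
    if f[2]>30 or np.hypot(*f[:2])>15: break
for l in log:print(l)
print(manip.read_time(),manip.read_width())
E
```

```text
(0.172, 0.1723, [0.3, 0.8, -0.8])
(0.169, 0.1688, [0.7, 1.2, -0.9])
(0.166, 0.1657, [0.3, 1.1, -0.7])
(0.164, 0.1638, [-0.4, 0.5, -1.2])
(0.162, 0.1618, [0.8, 1.1, -1.1])
(0.16, 0.1598, [-0.3, 1.0, -1.0])
(0.158, 0.1579, [-1.0, 0.8, -1.4])
(0.156, 0.1558, [0.6, 1.3, -0.9])
(0.154, 0.1542, [-3.3, 0.1, 3.1])
(0.152, 0.1526, [-2.3, -0.1, 4.7])
(0.15, 0.1507, [-2.8, 0.9, 5.4])
(0.148, 0.1486, [-2.7, 1.3, 5.1])
(0.146, 0.1458, [-1.7, 1.9, 1.9])
(0.144, 0.1428, [-0.1, 2.4, -5.7])
(0.142, 0.1407, [1.1, 2.2, -10.3])
(0.14, 0.1391, [0.1, 0.5, -11.7])
(0.138, 0.1376, [-2.2, 1.8, -8.5])
(0.136, 0.1368, [-4.5, 0.7, 0.4])
(0.134, 0.1365, [-8.8, -1.3, 10.2])
23.9167 0.013424865193373993
```

```bash
python3 - <<'E'
from h import *
N=np.array([np.cos(YAW),np.sin(YAW),0])
B=lambda z,l=-.0002:at(-.0257,z)+l*N
manip.servo_line(B(.1366),rate=.05)
manip.command_gripper(.04)
manip.servo_line(B(.27),rate=.12)
print(manip.read_time(),manip.read_width(),manip.read_contact_force())
c,T=c2w("wrist");cv2.imwrite("pics/w6.png",c["image"][:,:,::-1])
E
```

```text
25.8 0.03991786649320872 [-0.6377 -0.1393  0.5984]
```

View pics/w6.png

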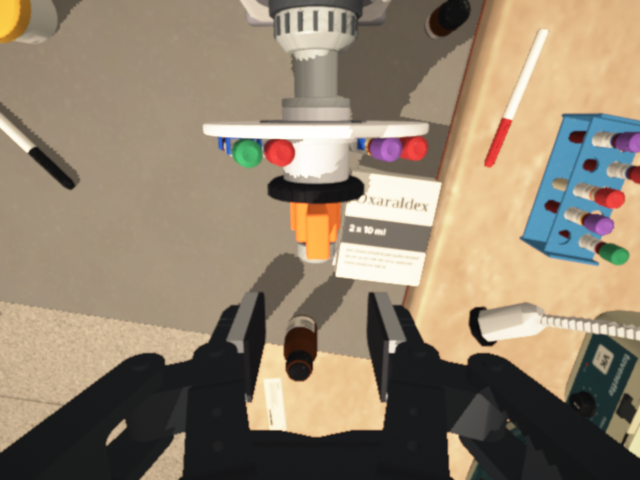

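```bash
python3 - <<'E'
from h import *
manip.servo_line(manip.read_position()+[-.2,.0,.05],rate=.3)
c,T=c2w("top");cv2.imwrite("pics/t2.png",c["image"][:,:,::-1])
c,T=c2w("scene")
a=cv2.imread("pics/t2.png")[80:360,150:470];b=cv2.resize(c["image"][130:310,330:470,::-1],(420,540))
o=np.zeros((560,800,3),np.uint8);o[:332,:380]=cv2.resize(a,(380,332));o[:540,380:]=b;cv2.imwrite("pics/f.png",o)
E
```

```text
(no output)
```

View pics/f.png

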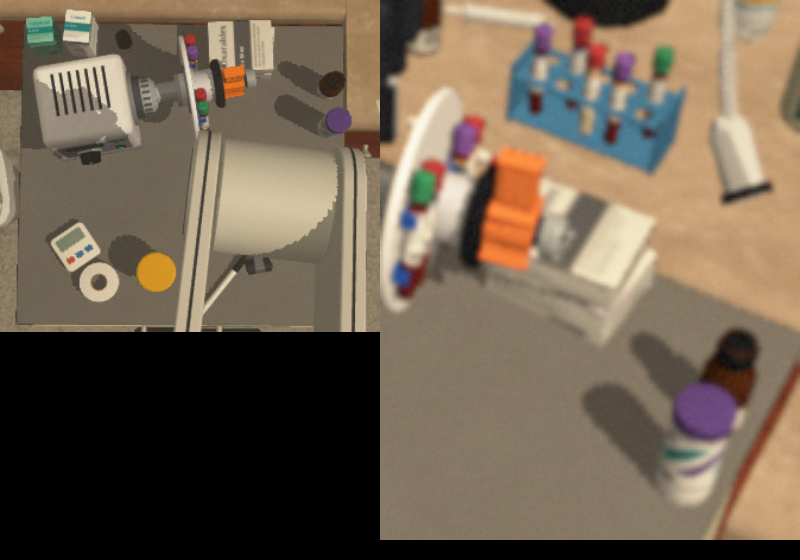

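The clip sits upright on the neck between the flange and the collar. The strips and the bottle are standing, and nothing on the cart has been disturbed.

```bash
python3 -c "
from rig import manip
print(manip.read_time(),manip.sign_off())"
```

```text
the job is handed in; nothing more can be done
26.7917 None
```

The wheel is fully home against the stop flange, the clip is snapped onto the neck and released, nothing else on the cart was moved, and the job was handed in at 26.8 s.

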